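# Put the media PC's service kit back in its trays

### The arm

A 6-joint arm with a two-finger parallel gripper is mounted at the origin on a cart in front of the work surface, level with it; the furniture and walls round the work are solid. World frame = base frame: x ahead of the robot, y to its left, z up, the work surface at z = 0. Lengths are in m, angles in degrees, forces in N, time in s.
With the tool pointing down it reaches from about 0.275 to 0.725 m from the base axis. Payload 5.6 kg.
Tool frame: the origin (TCP) lies at the very end of the fingers, on their centre line; the grasp point (between the pads) lies 19 mm behind it; z points along the fingers, y is the line along which they close (so a half turn about z gives the same grasp; the last joint's range is limited). The gripper opens to 85 mm and grips with 20 to 120 N. Pads are 22 mm wide; open, the fingers measure 114 mm over their backs; the gripper's body (76 mm by 85 mm) begins 54 mm behind the grasp point. The pads swing forward as they close: fully open they stand 13 mm farther back than shut.
Start: joints at [-54.053, 14.616, 6.199, 0, -81.583, -16.306], TCP at [0.185, -0.518, 0.231] pointing down, gripper open.
Joint ranges: [-168.99, 168.99], [-69.2, 112.95], [-62.41, 85.93], [-164.36, 98.24], [-168.68, -3.75], [-174.98, 174.98]. Speed limits (degrees/s): [147.25, 147.25, 180, 180, 180, 180].

### API

Orientations are given as [roll, pitch, yaw] about the fixed x, y, z axes, in that order (R = Rz(yaw) Ry(pitch) Rx(roll)).
In Python, from workcell import monitor, optics, bot gives the robot as it stands.
- The arm moves only by the tool move_arm, never from a script. Its argument "moves" is a list of rows, each a list of 5 numbers: the shift along the tool's x, y, z as a fraction of full scale, then the turn about the tool's z as a fraction of full scale, then the closure, from -1 (fully open) to 1 (shut). In form: [[tx, ty, tz, roll, hand], ...]. A call has 1 to 5 rows; each row is the pose to reach, as a shift and turn from the pose commanded when the call began, along the tool's axes at that moment; what a row does not reach only later rows make up. Full scale, the value 1, is 0.25 m for a shift and 45 degrees for a turn. A row lasts 1/8 s, in which the tool goes at most 62.5 mm and 10.7 degrees, less where a joint would pass 70% of its speed; a pose out of reach is approached as far as the arm can. A call with a number of a shift or a turn outside -1 to 1 is refused whole. A call with a gripper value outside its range is refused whole. The fingers move at their own pace and stop on an object; "squeeze" is the grip in N (left out, the last holds). Time passes only in rows, so rows that repeat a pose let the fingers close. It gives the time, the measured TCP pose, the force, the opening and the grip force at its end, in the units of the state.
- monitor.get_state(): the state, without advancing time (a new reading comes with each control period).
- optics.capture(name): name is "scene" or "top" or "wrist"; returns (picture, depth): 384x512x3 uint8, red, green, blue; 384x512 float32, m along the optical axis (not along the pixel's ray), 0 where there is no reading.
- optics.camera_info(name): a dict with "fov_y" (degrees; the focal length in pixels is half the picture's height over the tangent of half this angle, whatever the lens; pixels are square), "cx", "cy" (the principal point, pixels), "position" and "orientation" of the camera in the world. Camera axes: x right, y up, looking along -z (the intrinsics and any distortion apply to the point x, -y, -z); pixel columns grow to the right and rows downward; lengths in m; the calibration is good to about 2 mm. A picture is of the moment at which its call begins: read the wrist's pose just before it. camera_info takes no time and is no camera call; for the wrist camera it gives the pose at the moment of the call.
- bot.hand_in(): hands the job in; it is judged then, once.
The state is a dict: "t": time; "q": joint angles; "qd": joint speeds; "tau": joint torques, N m; "tcp_pos": TCP position; "ee_rot": TCP orientation; "contact_force": force on the tool from outside, world axes, zero at the start; "torque": the same for the moment, N m; "grip_width": finger opening in m; "gripper_force": force on a finger pad.
Only numpy, scipy, OpenCV 4.12 (cv2) and the standard library are available. Lean on these libraries where they do the work, as an engineer would, in place of code of your own. Each camera call takes 0.05 s, during which the arm holds its last target. There are 200 camera calls.

### The job

The parts of the media PC's service kit lie mixed on the desk. Put each back where it belongs: the memory module flat in the long tray, the USB stick flat in the small oblong tray, the heatsink on its base in the square tray, and the two AA cells upright in the cell holder, one in each well, whichever way round. Every part must lie fully down in its pocket; set the parts down, do not drop them.

Things in the scene. Friction and masses are not known exactly. Their poses are not given: they have to be found in the camera images.
- memory_module: desktop memory module with red heat spreaders, a thin flat bar 32 (its x) x 133 (its y) mm, lying flat; the solid part is 5 mm thick (drawn to 8 mm). Origin: centre of its underside; z up. Take it across its 32 mm width, at mid-length, with the fingertips nearly on the desk.
- stick: small red USB stick, 18 (x) x 56 (y) x 8 (z) mm, lying flat, metal plug (12 mm wide) towards -y. Origin: centre of its underside; z up. Take it across its 18 mm width, by the red body (from 12 mm behind to 28 mm ahead of the origin along y).
- cooler: black finned heatsink, a square block 40 x 40 mm that stands 18 mm high, fins up. Origin: on its middle axis, 4 mm below its underside (so 4 mm below whatever it rests on); z up. Take it across 40 mm, from either pair of sides.
- cell_1: AA cell with a green sleeve, standing upright, 15 mm across and 50 mm tall. Origin: centre of its underside; z up along the cell.
- cell_2: AA cell with a blue sleeve, standing upright, 15 mm across and 50 mm tall. Origin: centre of its underside; z up along the cell.
- memory_tray: the long grey moulded tray, fixed to the desk: a plate 66 (x) x 167 (y) mm with one pocket 48 (x) x 149 (y) mm, long axis along its y. Pocket floor 3 mm above the desk, rails 5 mm thick round it up to 12 mm above the desk, with a 66 mm finger gap in the middle of each long side. Origin: under the centre of the pocket, at desk height.
- stick_tray: the small oblong grey moulded tray, fixed to the desk: a plate 52 (x) x 90 (y) mm with one pocket 34 (x) x 72 (y) mm, long axis along its y. Pocket floor 3 mm above the desk, rails 5 mm thick up to 12 mm above the desk, with a 54 mm finger gap in the middle of each long side. Origin: under the centre of the pocket, at desk height.
- heatsink_tray: the small square grey moulded tray, fixed to the desk: a plate 74 x 74 mm with one square pocket 56 x 56 mm marked off by four corner rails. Pocket floor 3 mm above the desk, rails 5 mm thick up to 12 mm above the desk, with a 46 mm finger gap in the middle of every side. Origin: under the centre of the pocket, at desk height.
- cell_block: grey cell holder, fixed to the desk: a block 54 (x) x 104 (y) x 22 (z) mm with two round wells 25 mm across, on its y axis 23 mm either side of the centre (x = 0, y = +23 and -23 mm), mouths widened by a 4 mm chamfer, 18 mm deep: the well floor is 4 mm above the desk, so a seated cell stands 32 mm out of the block. Origin: centre of its underside, at desk height.
There are look-alikes about, which are no part of the job. Of the things like the cooler, leave any that is yellow; of the rest the smaller one is meant.

How it is judged:
By the outcome, as a careful person would: the job done as asked, in the order asked, and still so for the second after the job is handed in, with the robot touching nothing.
It also fails if it takes over 115 s, if anything falls off the work surface, if the arm or the gripper's body presses on something with over 40 N, if the wrist force passes 120 N, or if a joint passes its speed limit or range.

## Working session

There is one attempt and no reset: what is moved stays moved. The work goes in short steps, Python scripts to look and compute and a tool call to move; the robot and the scene stay as the last step left them, time stands still between calls to the robot, and variables do not carry over. Pictures are saved under pics/ and viewed, at most 16 in all, crops included, and the job is handed in when it is done.

Besides the shell and the picture viewer there is one more tool, called after "Emit:" as name(argument=value, ...), one argument or row to a line, values as JSON. move_arm: Moves the arm, as the interface text tells. Its arguments: {"type":"object","properties":{"moves":{"type":"array","items":{"type":"array","items":{"type":"number","minimum":-1,"maximum":1}}},"squeeze":{"type":"number"}},"required":["moves"]}

```bash
ls; mkdir -p pics; python3 - <<'E'
from workcell import monitor, optics, bot
import cv2,numpy as np
for n in("top","scene"):
    p,d=optics.capture(n); cv2.imwrite(f"pics/{n}0.png",p[:,:,::-1]); np.savez(f"{n}0.npz",p=p,d=d); print(n,optics.camera_info(n))
print(optics.camera_info("wrist")); print(monitor.get_state())
E
```

```text
pics
top {'fov_y': 56.325773427739165, 'cx': 254.12841758475412, 'cy': 190.42141990612384, 'position': array([ 0.35424823, -0.10500677,  0.97386537]), 'orientation': array([  7.59001813,   0.74702099, -88.40840138])}
scene {'fov_y': 42.87890827720949, 'cx': 260.10426363738367, 'cy': 191.3412016792442, 'position': array([0.05921953, 0.65031212, 0.86739411]), 'orientation': array([  45.81983538,    0.98736263, -149.54119322])}
{'fov_y': 62.99026732848272, 'cx': 250.92669885637898, 'cy': 196.48265747958223, 'position': array([ 0.11917367, -0.54086167,  0.37340285]), 'orientation': array([-1.59340193e+01, -8.73435033e-02,  1.09652601e+02])}
{'t': 0.1, 'q': array([-5.40514036e+01,  1.46515010e+01,  6.13869843e+00, -2.41724742e-02,
       -8.15813642e+01, -1.63065774e+01]), 'qd': array([ 0.08258073, -0.04489928,  0.26464619,  0.08814566,  0.06945603,
        0.05693476]), 'tau': array([-2.20938804e-03, -3.87599659e+01,  2.38477457e+01,  5.37782863e+00,
       -3.71666290e-03, -4.30308035e-06]), 'tcp_pos': array([ 0.18479364, -0.51757549,  0.2304735 ]), 'ee_rot': array([ 1.79902908e+02, -3.49557338e-03, -1.60361537e+02]), 'contact_force': array([-0.41237168, -0.34953881,  0.60108236]), 'torque': array([ 0.03805869, -0.00994673,  0.01051586]), 'gripper_force': 0.0, 'grip_width': 0.0856054568687159}
```

View pics/top0.png

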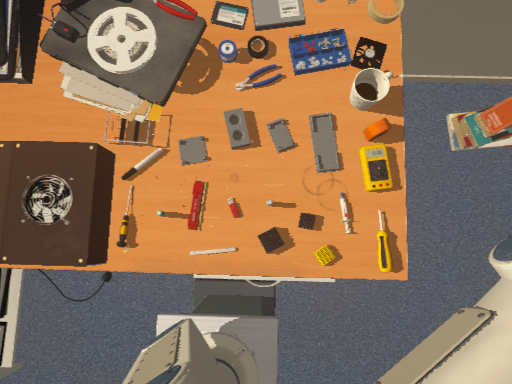

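View pics/scene0.png

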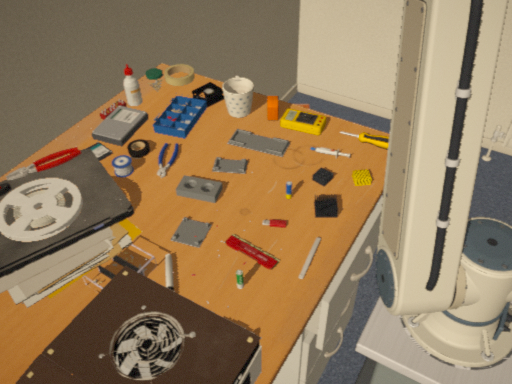

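Top view: memory module at (197,205), stick (234,207), cells near (161,213) and (270,204), and trays at (193,151), (280,135) and (323,142), with the cell block at (237,128). There are three cooler candidates: large black (271,240), small black (307,221) and yellow (324,255). I choose the small black one. Next I'll check it in a close crop and measure everything.

```bash
cat > h.py <<'E'
import numpy as np,cv2
from scipy.spatial.transform import Rotation as R
def pts(d,ci):
    h,w=d.shape; f=h/2/np.tan(np.radians(ci['fov_y']/2))
    v,u=np.mgrid[:h,:w]
    c=np.stack([(u-ci['cx'])/f*d,-(v-ci['cy'])/f*d,-d],-1)
    return c@R.from_euler('xyz',ci['orientation'],degrees=True).as_matrix().T+ci['position']
def proj(P,ci,h=384):
    f=h/2/np.tan(np.radians(ci['fov_y']/2))
    c=(np.atleast_2d(P)-ci['position'])@R.from_euler('xyz',ci['orientation'],degrees=True).as_matrix()
    return np.stack([ci['cx']+f*c[:,0]/-c[:,2],ci['cy']-f*c[:,1]/-c[:,2]],-1)
def rect(P):
    (c,s,a)=cv2.minAreaRect((P[:,:2]*1000).astype(np.float32)); 
    # angle of long axis in world deg
    if s[0]<s[1]: a+=90; s=(s[1],s[0])
    return np.round(c,1),np.round(s,1),round((a+90)%180-90,1)
E
python3 - <<'E'
from h import *; from workcell import optics
z=np.load("top0.npz");p,d=z['p'],z['d'];ci=optics.camera_info("top")
P=pts(d,ci)
for u,v in[(215,180),(120,165),(350,230),(300,180),(140,240),(370,130),(240,270)]: print((u,v),P[v,u].round(4))
roi=dict(mem=(180,172,212,235),stick=(224,192,246,222),c161=(152,202,195,222),c270=(260,196,292,212),big=(254,224,290,256),small=(294,208,322,234),yel=(310,242,340,270),htray=(172,130,214,172),block=(218,104,256,154),stray=(262,114,300,158),mtray=(302,106,346,178))
for n,(a,b,c,e) in roi.items():
    Q=P[b:e,a:c].reshape(-1,3); q=Q[(Q[:,2]>.0035)&(Q[:,2]<.09)]
    print(n,len(q),rect(q),'z',np.percentile(q[:,2],[10,50,90,99]).round(4))
c=p[190:270,145:345,::-1]; cv2.imwrite("pics/c1.png",cv2.resize(c,None,fx=4,fy=4,interpolation=cv2.INTER_CUBIC))
E
```

```text
(215, 180) [ 0.51    0.02   -0.0016]
(120, 165) [0.5451 0.2858 0.0006]
(350, 230) [ 0.383  -0.3501 -0.0019]
(300, 180) [ 0.516  -0.214  -0.0013]
(140, 240) [ 0.3405  0.2164 -0.002 ]
(370, 130) [ 0.6468 -0.3922  0.0484]
(240, 270) [ 0.269  -0.0571  0.0007]
mem 494 (array([441.3,  73.3]), array([154.1,  62.2]), -11.0) z [0.0043 0.0064 0.0086 0.0101]
stick 119 (array([438.3, -40.4]), array([55.2, 31.8]), 22.3) z [0.0047 0.0071 0.0094 0.0109]
c161 133 (array([418.6, 117. ]), array([90.9, 51.6]), -86.7) z [0.0052 0.0078 0.0479 0.0502]
c270 36 (array([ 444.3, -145. ]), array([43.6, 21.3]), 84.3) z [0.0117 0.047  0.0499 0.0513]
big 175 (array([ 347.6, -132. ]), array([65.4, 52.2]), -62.6) z [0.0121 0.0236 0.0259 0.0273]
small 173 (array([ 400.3, -228. ]), array([48.3, 45.3]), -10.5) z [0.0059 0.0153 0.0186 0.0205]
yel 191 (array([ 314.2, -280.6]), array([71., 40.]), 35.3) z [0.0061 0.0148 0.0187 0.0199]
htray 148 (array([585.5,  89.4]), array([84. , 82.9]), -76.4) z [0.0037 0.0048 0.0115 0.0134]
block 681 (array([667.1, -33.5]), array([130.1,  53.9]), 13.9) z [0.0136 0.0202 0.0227 0.0243]
stray 186 (array([ 640.9, -156.5]), array([116.4,  62.5]), 12.2) z [0.0037 0.0064 0.0114 0.0147]
mtray 438 (array([ 626.9, -277.3]), array([196.9,  85.9]), 11.2) z [0.0038 0.0058 0.0118 0.0137]
```

View pics/c1.png

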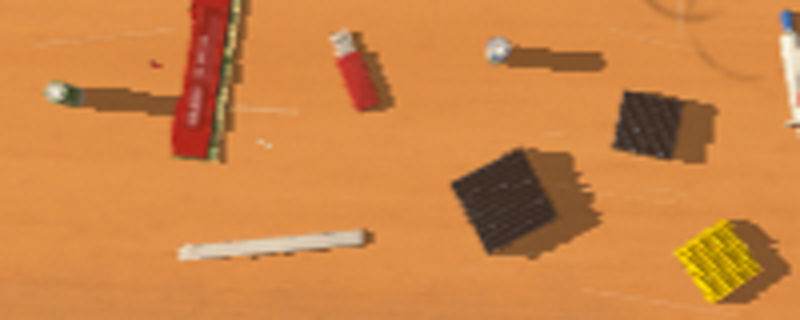

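The crop confirms three finned blocks: large black (271,240), small black (307,221, about 40 mm and 18 mm high), and yellow (324,255). The target is the small black one. Depth is noisy, so I'll survey with the wrist camera.

```bash
cat > plan.py <<'E'
import numpy as np
from workcell import monitor
def plan(wps,start=None):
    "wps: (x,y,z,yaw); prints the fractions of each leg and the rows needed"
    s=monitor.get_state()
    cur=list(start) if start else [*s['tcp_pos'],s['ee_rot'][2]]
    for w in wps:
        a=np.radians(cur[3]); d=np.array(w[:3])-cur[:3]
        t=np.array([np.cos(a)*d[0]+np.sin(a)*d[1],np.sin(a)*d[0]-np.cos(a)*d[1],-d[2]])/.25
        turn=-((w[3]-cur[3]+180)%360-180)
        n=max(np.linalg.norm(d)/.0625,abs(turn)/10.7)
        print(w,'->',t.round(4),'roll',round(turn/45,4),'rows>=',round(n,1)); cur=list(w)
E
python3 -c "
from plan import *
plan([(.30,-.30,.28,-167),(.42,-.06,.28,-178),(.52,-.1,.28,-178)])"
```

```text
(0.3, -0.3, 0.28, -167) -> [-0.7265  0.6648 -0.1981] roll 0.1475 rows>= 4.0
(0.42, -0.06, 0.28, -178) -> [-0.6837  0.8274 -0.    ] roll 0.2444 rows>= 4.3
(0.52, -0.1, 0.28, -178) -> [-0.3942 -0.1739 -0.    ] roll 0.0 rows>= 1.7
```

Emit:
move_arm(
  moves=[
    [-0.726, 0.665, -0.198, 0.147, -1],
    [-0.726, 0.665, -0.198, 0.147, -1],
    [-0.726, 0.665, -0.198, 0.147, -1],
    [-0.726, 0.665, -0.198, 0.147, -1],
    [-0.726, 0.665, -0.198, 0.147, -1],
  ],
)

```text
t: 0.72
tcp_pos: [0.3018, -0.2976, 0.2818]
ee_rot: [-179.9, 0.1, -166.6]
contact_force: [-0.8, -1.3, 0.3]
grip_width: 0.0855
gripper_force: 0.0
```

Emit:
move_arm(
  moves=[
    [-0.684, 0.827, 0, 0.244, -1],
    [-0.684, 0.827, 0, 0.244, -1],
    [-0.684, 0.827, 0, 0.244, -1],
    [-0.684, 0.827, 0, 0.244, -1],
    [-0.684, 0.827, 0, 0.244, -1],
  ],
)

```text
t: 1.35
tcp_pos: [0.4205, -0.0586, 0.2801]
ee_rot: [180.0, -0.1, -177.9]
contact_force: [1.0, -0.2, -0.1]
grip_width: 0.0856
gripper_force: 0.0
```

Emit:
move_arm(
  moves=[
    [0, 0, 0, 0, -1],
    [0, 0, 0, 0, -1],
  ],
)

```text
t: 1.6
tcp_pos: [0.4197, -0.0611, 0.2804]
ee_rot: [-180.0, -0.1, -178.0]
contact_force: [-0.9, -0.4, 0.5]
grip_width: 0.0856
gripper_force: 0.0
```

```bash
cat > snap.py <<'E'
import sys,pickle
from h import *; from workcell import optics
n=sys.argv[1]; ci=optics.camera_info("wrist"); p,d=optics.capture("wrist")
pickle.dump((p,d,ci),open(n+'.pkl','wb')); cv2.imwrite(f"pics/{n}.png",p[:,:,::-1]); print(ci)
E
python3 snap.py w1
```

```text
{'fov_y': 62.99026732848272, 'cx': 250.92669885637898, 'cy': 196.48265747958223, 'position': array([ 0.35011762, -0.0632237 ,  0.4233934 ]), 'orientation': array([-1.58810135e+01,  2.40661117e-02,  9.20275350e+01])}
```

View pics/w1.png

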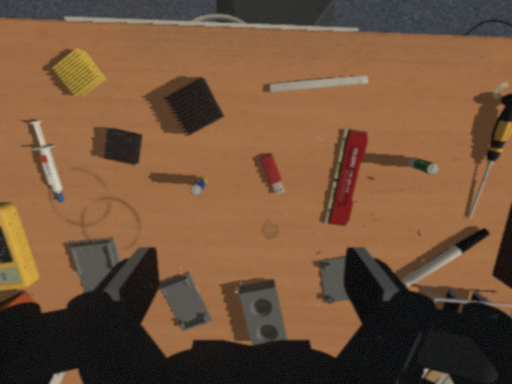

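Emit:
move_arm(
  moves=[
    [-0.394, -0.174, 0, 0, -1],
    [-0.394, -0.174, 0, 0, -1],
    [-0.394, -0.174, 0, 0, -1],
    [-0.394, -0.174, 0, 0, -1],
  ],
)

```text
t: 2.15
tcp_pos: [0.5194, -0.1014, 0.2807]
ee_rot: [-180.0, -0.0, -178.1]
contact_force: [-1.0, -0.4, -0.5]
grip_width: 0.0853
gripper_force: 0.0
```

```bash
python3 snap.py w2
```

```text
{'fov_y': 62.99026732848272, 'cx': 250.92669885637898, 'cy': 196.48265747958223, 'position': array([ 0.44976928, -0.1034261 ,  0.42363089]), 'orientation': array([-1.59118045e+01,  9.84326898e-03,  9.19577521e+01])}
```

View pics/w2.png

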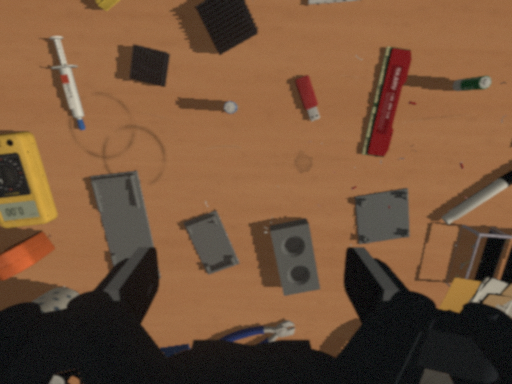

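View w1: stick (272,173), module (347,178), cells blue (199,186) and green (424,166), small cooler (123,146). View w2: heatsink tray (382,216), block (294,257), stick tray (210,240), memory tray (125,220, partly hidden by a finger).

```bash
cat > seg.py <<'E'
from h import *; import pickle
def ground(uv,ci,z):
    f=192/np.tan(np.radians(ci['fov_y']/2)); uv=np.atleast_2d(uv).astype(float)
    r=np.stack([(uv[:,0]-ci['cx'])/f,-(uv[:,1]-ci['cy'])/f,-np.ones(len(uv))],-1)@R.from_euler('xyz',ci['orientation'],degrees=True).as_matrix().T
    return ci['position']+r*((z-ci['position'][2])/r[:,2])[:,None]
def mask(p,kind):
    h=cv2.cvtColor(p,cv2.COLOR_RGB2HSV).astype(int); H,S,V=h[...,0],h[...,1],h[...,2]
    m={'red':((H<5)|(H>172))&(S>150)&(V>70),'grey':(S<75)&(V>45),'black':(V<62),'green':(H>40)&(H<85)&(S>60),'blue':(H>95)&(H<130)&(S>80)}[kind]
    return m.astype(np.uint8)
def blob(p,kind,roi):
    a,b,c,e=roi; m=np.zeros(p.shape[:2],np.uint8); m[b:e,a:c]=mask(p,kind)[b:e,a:c]
    m=cv2.morphologyEx(m,cv2.MORPH_CLOSE,np.ones((3,3)))
    n,l,st,_=cv2.connectedComponentsWithStats(m); k=1+np.argmax(st[1:,4]); return (l==k).astype(np.uint8)
def corners(m):
    "pixel outline pushed half a pixel outwards"
    c=max(cv2.findContours(cv2.resize(m,None,fx=4,fy=4,interpolation=cv2.INTER_LINEAR),0,1)[0],key=len)[:,0]
    return (c+.5)/4-.5
E
python3 - <<'E'
from seg import *
def go(n,items):
    p,d,ci=pickle.load(open(n+'.pkl','rb')); P=pts(d,ci)
    print(n,'desk',[P[v,u].round(4)[2] for u,v in[(250,100),(450,200),(30,90),(200,140)]])
    for nm,k,roi,z in items:
        m=blob(p,k,roi); print(nm,rect(ground(corners(m),ci,z)),'z',np.percentile(P[...,2][m>0],[10,50,90]).round(4))
go('w1',[('mem','red',(315,115,385,235),.007),('stick','red',(255,145,295,200),.007),('cool','black',(95,120,150,172),.018),('big','black',(158,70,230,140),.024),('c1','green',(405,150,445,180),.04),('c2','blue',(185,170,212,200),.04),('block','grey',(230,272,290,345),.022)])
go('w2',[('mem','red',(350,40,425,165),.007),('stick','red',(285,65,328,125),.007),('cool','black',(122,38,176,92),.018),('c1','green',(445,66,500,100),.04),('ht','grey',(340,180,420,250),.006),('st','grey',(180,205,245,280),.006),('block','grey',(262,212,328,300),.022),('mt','grey',(85,165,160,275),.006)])
E
```

```text
w1 desk [np.float64(0.0012), np.float64(-0.0), np.float64(0.001), np.float64(-0.0016)]
mem (array([440.1,  72.4]), array([130.1,  27.5]), -5.7) z [0.0071 0.0082 0.0093]
stick (array([428.5, -34.4]), array([39.1, 17.4]), 23.2) z [0.0077 0.0087 0.0098]
cool (array([ 403.8, -227.4]), array([43.5, 40. ]), 79.4) z [0.0113 0.0161 0.0192]
big (array([ 351.6, -134.3]), array([53.8, 52.4]), -60.7) z [0.0002 0.0153 0.0257]
c1 (array([410.7, 149.3]), array([19.7, 11.5]), 73.3) z [0.0231 0.0349 0.0468]
c2 (array([ 445. , -122.9]), array([8.8, 6. ]), -0.4) z [0.0267 0.0341 0.0431]
block (array([645.6, -37.9]), array([105.4,  59.4]), 14.7) z [0.0057 0.0218 0.0231]
w2 desk [np.float64(0.0008), np.float64(0.0015), np.float64(-0.0002), np.float64(-0.0009)]
mem (array([440.5,  72.1]), array([130.4,  27.3]), -6.0) z [0.007  0.0081 0.0092]
stick (array([429.1, -34.5]), array([39. , 17.6]), 23.4) z [0.0076 0.0087 0.0099]
cool (array([ 406.3, -228.2]), array([42.9, 38.7]), 78.8) z [0.0109 0.016  0.0193]
c1 (array([415.2, 148.5]), array([22. , 11.5]), -82.0) z [0.022  0.0346 0.0469]
ht (array([591.7,  86.6]), array([73.1, 73. ]), -78.4) z [0.0024 0.0035 0.0051]
st (array([ 640.6, -154. ]), array([88.3, 52. ]), 23.2) z [0.0025 0.0036 0.0116]
block (array([652.5, -34.9]), array([111.9,  54.3]), 13.6) z [0.0054 0.0219 0.0232]
mt (array([ 618. , -276.3]), array([153.4,  67. ]), 8.7) z [0.0025 0.0037 0.2989]
```

```bash
python3 -c "
from plan import *
plan([(.60,-.18,.28,-178)],start=(.52,-.1,.28,-178))"
```

```text
(0.6, -0.18, 0.28, -178) -> [-0.3086 -0.331  -0.    ] roll 0.0 rows>= 1.8
```

Emit:
move_arm(
  moves=[
    [-0.309, -0.331, 0, 0, -1],
    [-0.309, -0.331, 0, 0, -1],
    [-0.309, -0.331, 0, 0, -1],
    [-0.309, -0.331, 0, 0, -1],
  ],
)

```text
t: 2.7
tcp_pos: [0.5995, -0.1802, 0.2815]
ee_rot: [-180.0, 0.0, -178.0]
contact_force: [0.7, -0.3, -0.1]
grip_width: 0.0857
gripper_force: 0.0
```

```bash
python3 snap.py w3
```

```text
{'fov_y': 62.99026732848272, 'cx': 250.92669885637898, 'cy': 196.48265747958223, 'position': array([ 0.52969139, -0.18235991,  0.42438585]), 'orientation': array([-1.59908032e+01,  1.19141568e-02,  9.20535134e+01])}
```

View pics/w3.png

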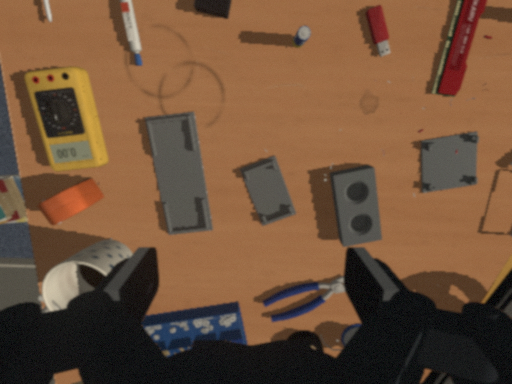

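View w3: all four holders are clear: memory tray (180,172), stick tray (268,190), block (356,204), heatsink tray (448,162).

```bash
python3 - <<'E'
from seg import *
D={n:pickle.load(open(n+'.pkl','rb')) for n in('w1','w2','w3')}
for n,nm,roi in[('w3','mt',(140,105,215,238)),('w3','st',(238,150,300,226)),('w3','ht',(412,125,485,198)),('w2','ht',(340,180,420,250)),('w2','st',(180,205,245,280))]:
    p,d,ci=D[n]; m=blob(p,'grey',roi); print(n,nm,rect(ground(corners(m),ci,.003)))
for n,nm,roi,lo,hi in[('w3','block',(320,155,395,250),.018,.026),('w2','block',(262,212,328,300),.018,.026),('w1','c1',(405,150,445,180),.046,.06),('w2','c1',(445,66,500,100),.046,.06),('w1','c2',(185,170,212,200),.046,.06),('w3','c2',(290,20,316,52),.046,.06),('w2','c2',(215,92,245,122),.046,.06),('w1','cool',(95,120,150,172),.014,.023),('w2','cool',(122,38,176,92),.014,.023)]:
    p,d,ci=D[n]; a,b,c,e=roi; m=np.zeros(d.shape,np.uint8); Z=pts(d,ci)[...,2]; m[b:e,a:c]=((Z>lo)&(Z<hi))[b:e,a:c]
    g=ground(corners(m),ci,{'b':.022,'c':.049}[nm[0]] if nm!='cool' else .018); print(n,nm,m.sum(),rect(g),cv2.minEnclosingCircle((g[:,:2]*1000).astype(np.float32)))
    if nm=='block':
        hs=cv2.findContours(m*255,cv2.RETR_CCOMP,1); 
        for c_,h_ in zip(hs[0],hs[1][0]):
            if h_[3]>=0 and len(c_)>10: print('  well',cv2.minEnclosingCircle((ground(c_[:,0],ci,.022)[:,:2]*1000).astype(np.float32)))
# stick axis: red body centre and plug side
E
```

```text
w3 mt (array([ 624.9, -276.7]), array([166. ,  66.3]), 8.6)
w3 st (array([ 642.1, -154.7]), array([89.4, 51.5]), 23.1)
w3 ht (array([592.9,  88.3]), array([75.3, 73.6]), -78.2)
w2 ht (array([592.8,  88. ]), array([73.7, 73.5]), -78.4)
w2 st (array([ 642. , -154.4]), array([89. , 52.4]), 23.2)
w3 block 2514 (array([655.9, -34.5]), array([106.4,  56.2]), 14.0) ((655.897705078125, -34.33037567138672), 59.26682662963867)
  well ((677.079833984375, -30.255596160888672), 13.922330856323242)
  well ((633.0827026367188, -40.2946891784668), 14.582511901855469)
w2 block 2154 (array([655.5, -34.1]), array([107.3,  55.1]), 14.0) ((655.2340698242188, -34.38530731201172), 59.37574768066406)
  well ((676.5770874023438, -28.71724510192871), 14.158198356628418)
  well ((632.466796875, -39.66282653808594), 14.081873893737793)
w1 c1 121 (array([413.7, 157.2]), array([15.9, 14.4]), -88.0) ((412.9820556640625, 157.35128784179688), 8.184090614318848)
w2 c1 153 (array([413.7, 157.1]), array([16.2, 13.5]), -88.0) ((413.6473388671875, 157.02487182617188), 8.28555679321289)
w1 c2 109 (array([ 449.8, -128. ]), array([14.7, 14.6]), 46.4) ((449.8352355957031, -128.13775634765625), 7.875058650970459)
w3 c2 154 (array([ 450.9, -128.8]), array([14.6, 13.8]), 4.4) ((450.8675231933594, -128.57510375976562), 7.665926933288574)
w2 c2 126 (array([ 450.5, -128.1]), array([14.1, 13.5]), 1.2) ((450.39239501953125, -128.39633178710938), 7.446058750152588)
w1 cool 767 (array([ 405.1, -229.9]), array([41.2, 41.2]), -10.6) ((404.6737060546875, -229.63970947265625), 27.744075775146484)
w2 cool 858 (array([ 405.3, -230.1]), array([40.6, 40.4]), 79.2) ((405.50592041015625, -230.2763671875), 27.634336471557617)
```

```bash
python3 -c "
from plan import *
plan([(.44,.07,.07,174),(.44,.07,.001,174),(.44,.07,.08,174),(.53,-.12,.08,-177),(.6249,-.2767,.08,-171.4),(.6249,-.2767,.0045,-171.4)])"
```

```text
(0.44, 0.07, 0.07, 174) -> [0.6011 1.022  0.8482] roll 0.1794 rows>= 5.8
(0.44, 0.07, 0.001, 174) -> [0.    0.    0.276] roll 0.0 rows>= 1.1
(0.44, 0.07, 0.08, 174) -> [ 0.     0.    -0.316] roll 0.0 rows>= 1.3
(0.53, -0.12, 0.08, -177) -> [-0.4375 -0.7182 -0.    ] roll -0.2 rows>= 3.4
(0.6249, -0.2767, 0.08, -171.4) -> [-0.3463 -0.6458 -0.    ] roll -0.1244 rows>= 2.9
(0.6249, -0.2767, 0.0045, -171.4) -> [-0.     0.     0.302] roll -0.0 rows>= 1.2
```

Emit:
move_arm(
  moves=[
    [0.3, 0.511, 0.424, 0, -0.4],
    [0.3, 0.511, 0.424, 0, -0.4],
    [0.3, 0.511, 0.424, 0, -0.4],
    [0.3, 0.511, 0.424, 0, -0.4],
  ],
)

```text
t: 3.25
tcp_pos: [0.5155, -0.0529, 0.1729]
ee_rot: [180.0, -0.3, -177.7]
contact_force: [0.1, 0.3, 1.7]
grip_width: 0.0598
gripper_force: 0.0
```

Emit:
move_arm(
  moves=[
    [0.3, 0.511, 0.424, 0.179, -0.4],
    [0.3, 0.511, 0.424, 0.179, -0.4],
    [0.3, 0.511, 0.424, 0.179, -0.4],
    [0.3, 0.511, 0.424, 0.179, -0.4],
    [0.3, 0.511, 0.424, 0.179, -0.4],
  ],
)

```text
t: 3.88
tcp_pos: [0.4424, 0.0702, 0.0705]
ee_rot: [179.9, 0.2, 174.1]
contact_force: [0.2, -1.1, -0.0]
grip_width: 0.0599
gripper_force: 0.0
```

```bash
python3 - <<'E'
from plan import *; from seg import *; from workcell import optics
ci=optics.camera_info("wrist"); p,d=optics.capture("wrist"); cv2.imwrite("pics/m1.png",p[:,:,::-1])
m=blob(p,'red',(0,0,512,384)); print(rect(ground(corners(m),ci,.007)))
s=monitor.get_state(); print(s['tcp_pos'],s['ee_rot'],s['grip_width'])
plan([(.44,.07,.001,174)])
E
```

```text
(array([440.3,  72.4]), array([130.1,  27. ]), -5.7)
[0.44266938 0.06990778 0.07056483] [179.90227021   0.20954144 174.01456845] 0.05964893462979794
(0.44, 0.07, 0.001, 174) -> [ 0.0107 -0.0007  0.2783] roll 0.0003 rows>= 1.1
```

View pics/m1.png

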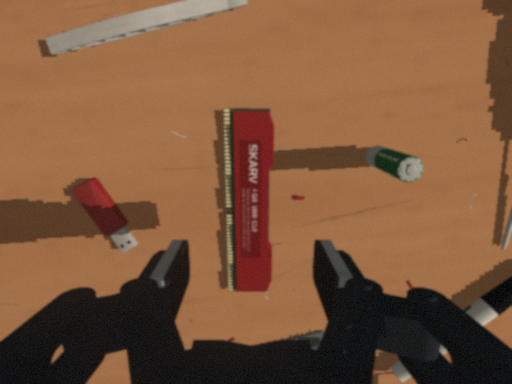

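The module (248,200) sits between the fingers and is well aligned. Its gold edge lies on the left, as I had allowed for. Descending to grip.

Emit:
move_arm(
  moves=[
    [0.008, 0, 0.2, 0, -0.4],
    [0.008, 0, 0.277, 0, -0.4],
    [0.008, 0, 0.277, 0, 1],
    [0.008, 0, 0.277, 0, 1],
    [0.008, 0, 0.277, 0, 1],
  ],
  squeeze=40,
)

```text
t: 4.55
tcp_pos: [0.4405, 0.0702, 0.0009]
ee_rot: [179.9, 0.2, 174.0]
contact_force: [0.1, -0.4, 2.2]
grip_width: 0.0305
gripper_force: 39.9
```

Emit:
move_arm(
  moves=[
    [0, 0, 0, 0, 1],
    [0, 0, 0, 0, 1],
  ],
)

```text
t: 4.8
tcp_pos: [0.4404, 0.0702, 0.0009]
ee_rot: [179.9, 0.2, 174.0]
contact_force: [0.6, -1.2, 6.5]
grip_width: 0.0304
gripper_force: 40.4
```

Emit:
move_arm(
  moves=[
    [0, 0, -0.1, 0, 1],
    [0, 0, -0.316, 0, 1],
    [0, 0, -0.316, 0, 1],
  ],
)

```text
t: 5.18
tcp_pos: [0.442, 0.0712, 0.0825]
ee_rot: [179.7, 0.5, 174.0]
contact_force: [1.0, -0.4, -0.9]
grip_width: 0.0306
gripper_force: 39.8
```

Emit:
move_arm(
  moves=[
    [-0.2, -0.32, 0, -0.1, 1],
    [-0.4375, -0.718, 0, -0.2, 1],
    [-0.4375, -0.718, 0, -0.2, 1],
    [-0.4375, -0.718, 0, -0.2, 1],
    [-0.4375, -0.718, 0, -0.2, 1],
  ],
)

```text
t: 5.8
tcp_pos: [0.5288, -0.1214, 0.0773]
ee_rot: [180.0, -0.1, -177.2]
contact_force: [0.1, 1.1, -1.1]
grip_width: 0.0304
gripper_force: 39.8
```

Emit:
move_arm(
  moves=[
    [-0.346, -0.646, 0, -0.124, 1],
    [-0.346, -0.646, 0, -0.124, 1],
    [-0.346, -0.646, 0, -0.124, 1],
    [-0.346, -0.646, 0, -0.124, 1],
    [-0.346, -0.646, 0, -0.124, 1],
  ],
)

```text
t: 6.42
tcp_pos: [0.6234, -0.2757, 0.0776]
ee_rot: [179.9, -0.1, -171.4]
contact_force: [-0.3, -0.0, 1.0]
grip_width: 0.0304
gripper_force: 39.9
```

```bash
python3 - <<'E'
from plan import *; from seg import *; from workcell import optics
ci=optics.camera_info("wrist"); p,d=optics.capture("wrist"); cv2.imwrite("pics/m2.png",p[:,:,::-1])
s=monitor.get_state(); print(s['tcp_pos'],s['ee_rot'],s['grip_width'])
m=blob(p,'red',(0,0,512,384)); print(rect(ground(corners(m),ci,s['tcp_pos'][2]+.006)))
plan([(.6249,-.2767,.0045,-171.4)])
E
```

```text
[ 0.62346982 -0.27539412  0.07822625] [ 1.79955533e+02 -4.10980095e-02 -1.71366607e+02] 0.030831036736202796
(array([ 615.2, -273.8]), array([116. ,  26.4]), 8.8)
(0.6249, -0.2767, 0.0045, -171.4) -> [-0.0049 -0.006   0.2949] roll 0.0007 rows>= 1.2
```

View pics/m2.png

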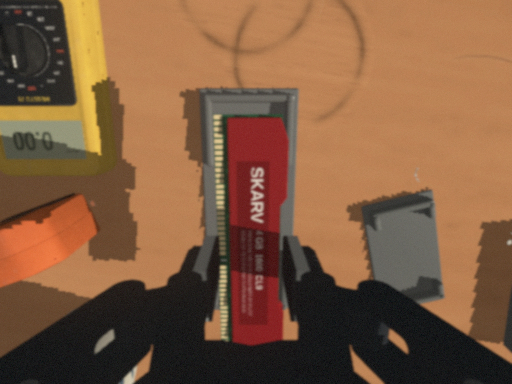

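The module is held level and lined up over the memory tray (250,200). Lowering it now.

Emit:
move_arm(
  moves=[
    [-0.005, -0.006, 0.15, 0, 1],
    [-0.005, -0.006, 0.25, 0, 1],
    [-0.005, -0.006, 0.28, 0, 1],
    [-0.005, -0.006, 0.292, 0, 1],
    [-0.005, -0.006, 0.295, 0, 1],
  ],
)

```text
t: 7.1
tcp_pos: [0.6261, -0.278, 0.0061]
ee_rot: [-179.9, 0.1, -171.4]
contact_force: [0.9, -0.2, 0.3]
grip_width: 0.0305
gripper_force: 39.9
```

Emit:
move_arm(
  moves=[
    [0, 0, 0, 0, 1],
    [0, 0, 0, 0, 1],
  ],
)

```text
t: 7.35
tcp_pos: [0.6257, -0.2783, 0.0054]
ee_rot: [-180.0, 0.1, -171.4]
contact_force: [0.1, -0.2, -0.6]
grip_width: 0.0304
gripper_force: 39.9
```

Emit:
move_arm(
  moves=[
    [0, 0, 0.004, 0, 1],
    [0, 0, 0.006, 0, 1],
    [0, 0, 0.006, 0, 1],
  ],
)

```text
t: 7.72
tcp_pos: [0.6255, -0.2783, 0.004]
ee_rot: [-180.0, 0.0, -171.4]
contact_force: [-2.1, 1.7, 4.7]
grip_width: 0.0304
gripper_force: 40.5
```

```bash
python3 -c "
from plan import *
s=monitor.get_state(); print(s['tcp_pos'],s['contact_force'])"
```

```text
[ 0.62553086 -0.27827976  0.00395621] [-2.09249745  1.7280248   4.7107753 ]
```

Contact has been felt, so I'll release and lift.

Emit:
move_arm(
  moves=[
    [0, 0, 0, 0, 0.0],
    [0, 0, 0, 0, -0.2],
    [0, 0, 0, 0, -0.4],
    [0, 0, 0, 0, -0.4],
  ],
)

```text
t: 8.22
tcp_pos: [0.6253, -0.2782, 0.0031]
ee_rot: [180.0, -0.0, -171.4]
contact_force: [-0.4, 0.5, -0.8]
grip_width: 0.06
gripper_force: 0.0
```

Emit:
move_arm(
  moves=[
    [0, 0, -0.15, 0, -0.4],
    [0, 0, -0.4, 0, -0.4],
    [0, 0, -0.4, 0, -0.4],
    [0, 0, -0.4, 0, -0.4],
  ],
)

```text
t: 8.72
tcp_pos: [0.6253, -0.278, 0.1034]
ee_rot: [180.0, 0.0, -171.4]
contact_force: [0.2, -0.1, 0.4]
grip_width: 0.0598
gripper_force: 0.0
```

```bash
python3 - <<'E'
from plan import *; from seg import *; from workcell import optics
ci=optics.camera_info("wrist"); p,d=optics.capture("wrist")
s=monitor.get_state(); print(s['tcp_pos'],s['ee_rot'],s['grip_width'])
P=pts(d,ci); m=blob(p,'red',(150,80,340,384)); print(rect(ground(corners(m),ci,.010)),np.percentile(P[...,2][m>0],[2,10,50,90,98]).round(4))
pk=(.4288,-.0344)
plan([(.53,-.156,.10,-164),(*pk,.06,-156.7),(*pk,.003,-156.7)])
print('place');plan([(*pk,.07,-156.7),(.6347,-.1577,.07,-156.8),(.6347,-.1577,.006,-156.8)],start=(*pk,.003,-156.7))
E
```

```text
[ 0.6247786  -0.27785602  0.10232092] [ 1.79942549e+02 -7.09373747e-02 -1.71438976e+02] 0.05961306625107613
(array([ 624.7, -274.9]), array([131.1,  27.1]), 8.9) [0.0096 0.0103 0.0112 0.0121 0.0127]
(0.53, -0.156, 0.1, -164) -> [0.3023 0.5384 0.0093] roll -0.1653 rows>= 2.5
(0.4288, -0.0344, 0.06, -156.7) -> [0.255  0.5791 0.16  ] roll -0.1622 rows>= 2.6
(0.4288, -0.0344, 0.003, -156.7) -> [-0.     0.     0.228] roll -0.0 rows>= 0.9
place
(0.4288, -0.0344, 0.07, -156.7) -> [-0.     0.    -0.268] roll -0.0 rows>= 1.1
(0.6347, -0.1577, 0.07, -156.8) -> [-0.5613 -0.7787 -0.    ] roll 0.0022 rows>= 3.8
(0.6347, -0.1577, 0.006, -156.8) -> [-0.     0.     0.256] roll -0.0 rows>= 1.0
```

The module lies flat in the tray: its top is level at 11 mm and it is centred within 2 mm. Next is the stick.

Emit:
move_arm(
  moves=[
    [0.302, 0.538, 0.009, -0.165, -0.1],
    [0.302, 0.538, 0.009, -0.165, -0.1],
    [0.302, 0.538, 0.009, -0.165, -0.1],
    [0.302, 0.538, 0.009, -0.165, -0.1],
  ],
)

```text
t: 9.28
tcp_pos: [0.5289, -0.155, 0.1003]
ee_rot: [179.9, -0.1, -163.9]
contact_force: [1.0, -0.3, 0.3]
grip_width: 0.0471
gripper_force: 0.0
```

Emit:
move_arm(
  moves=[
    [0.255, 0.579, 0.16, -0.162, -0.1],
    [0.255, 0.579, 0.16, -0.162, -0.1],
    [0.255, 0.579, 0.16, -0.162, -0.1],
    [0.255, 0.579, 0.16, -0.162, -0.1],
    [0.255, 0.579, 0.16, -0.162, -0.1],
  ],
)

```text
t: 9.9
tcp_pos: [0.4303, -0.0352, 0.061]
ee_rot: [-180.0, -0.0, -156.7]
contact_force: [0.5, -0.4, -0.0]
grip_width: 0.0468
gripper_force: 0.0
```

```bash
python3 - <<'E'
from plan import *; from seg import *; from workcell import optics
ci=optics.camera_info("wrist"); p,d=optics.capture("wrist")
m=blob(p,'red',(100,60,400,384)); print(rect(ground(corners(m),ci,.007)))
s=monitor.get_state(); print(s['tcp_pos'],s['ee_rot'],s['grip_width'])
plan([(.4288,-.0344,.003,-156.7)])
E
```

```text
(array([428.8, -34.6]), array([40.5, 17.5]), 24.0)
[ 0.43047833 -0.03531183  0.06105306] [-1.79977830e+02  9.28919589e-03 -1.56743706e+02] 0.046630108484402265
(0.4288, -0.0344, 0.003, -156.7) -> [0.0047 0.006  0.2322] roll -0.001 rows>= 0.9
```

Emit:
move_arm(
  moves=[
    [0.005, 0.006, 0.16, 0, -0.1],
    [0.005, 0.006, 0.231, 0, -0.1],
    [0.005, 0.006, 0.231, 0, 1],
    [0.005, 0.006, 0.231, 0, 1],
    [0.005, 0.006, 0.231, 0, 1],
  ],
  squeeze=40,
)

```text
t: 10.58
tcp_pos: [0.4287, -0.034, 0.0042]
ee_rot: [-180.0, 0.1, -156.7]
contact_force: [0.8, -0.5, -0.3]
grip_width: 0.0163
gripper_force: 39.1
```

Emit:
move_arm(
  moves=[
    [0, 0, 0, 0, 1],
    [0, 0, -0.1, 0, 1],
    [0, 0, -0.268, 0, 1],
    [0, 0, -0.268, 0, 1],
  ],
)

```text
t: 11.08
tcp_pos: [0.4304, -0.0334, 0.0736]
ee_rot: [-179.9, 0.4, -156.7]
contact_force: [0.3, 0.2, -0.1]
grip_width: 0.0165
gripper_force: 39.1
```

Emit:
move_arm(
  moves=[
    [-0.561, -0.779, 0, 0.002, 1],
    [-0.561, -0.779, 0, 0.002, 1],
    [-0.561, -0.779, 0, 0.002, 1],
    [-0.561, -0.779, 0, 0.002, 1],
    [-0.561, -0.779, 0, 0.002, 1],
  ],
)

```text
t: 11.7
tcp_pos: [0.635, -0.1592, 0.0675]
ee_rot: [180.0, -0.1, -156.9]
contact_force: [-1.5, 1.0, -0.7]
grip_width: 0.0163
gripper_force: 39.2
```

Emit:
move_arm(
  moves=[
    [0, 0, 0, 0, 1],
    [0, 0, 0, 0, 1],
  ],
)

```text
t: 11.95
tcp_pos: [0.6328, -0.1567, 0.0705]
ee_rot: [180.0, -0.0, -156.8]
contact_force: [-0.0, 0.4, -0.1]
grip_width: 0.0165
gripper_force: 39.2
```

```bash
python3 - <<'E'
from plan import *; from seg import *; from workcell import optics
ci=optics.camera_info("wrist"); p,d=optics.capture("wrist"); cv2.imwrite("pics/s1.png",p[:,:,::-1])
s=monitor.get_state(); print(s['tcp_pos'],s['ee_rot'],s['grip_width'])
m=blob(p,'red',(150,60,360,384)); print(rect(ground(corners(m),ci,s['tcp_pos'][2]+.004)))
plan([(.6347,-.1577,.0065,-156.8)])
E
```

```text
[ 0.63293267 -0.15671164  0.07078874] [ 1.79999906e+02  1.60079698e-02 -1.56754927e+02] 0.01641548399297045
(array([ 632.1, -156.3]), array([40.4, 17.9]), 23.3)
(0.6347, -0.1577, 0.0065, -156.8) -> [-0.0049 -0.0064  0.2572] roll 0.001 rows>= 1.0
```

View pics/s1.png

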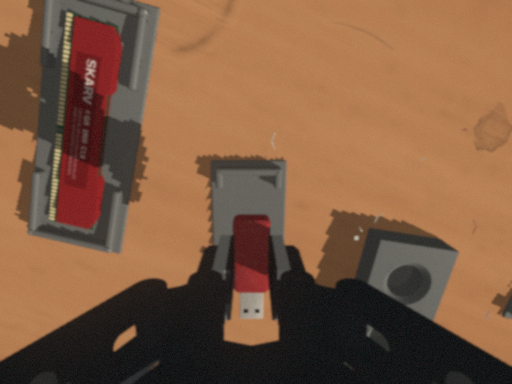

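The stick (251,255) is centred across its tray, and the module is seated in its own tray (85,130). Lowering the stick.

Emit:
move_arm(
  moves=[
    [-0.005, -0.006, 0.15, 0, 1],
    [-0.005, -0.006, 0.225, 0, 1],
    [-0.005, -0.006, 0.245, 0, 1],
    [-0.005, -0.006, 0.255, 0, 1],
    [-0.005, -0.006, 0.257, 0, 1],
  ],
)

```text
t: 12.62
tcp_pos: [0.6359, -0.1582, 0.0071]
ee_rot: [-179.9, 0.1, -156.8]
contact_force: [-0.4, 0.1, 0.1]
grip_width: 0.0165
gripper_force: 39.2
```

Emit:
move_arm(
  moves=[
    [0, 0, 0, 0, 1],
    [0, 0, 0, 0, 1],
  ],
)

```text
t: 12.88
tcp_pos: [0.6357, -0.1583, 0.0068]
ee_rot: [-180.0, 0.1, -156.8]
contact_force: [-1.1, 0.5, 2.3]
grip_width: 0.0164
gripper_force: 39.5
```

Emit:
move_arm(
  moves=[
    [0, 0, 0.002, 0, 0.4],
    [0, 0, 0.002, 0, 0.2],
    [0, 0, 0.002, 0, -0.1],
    [0, 0, 0.002, 0, -0.1],
  ],
)

```text
t: 13.38
tcp_pos: [0.6352, -0.1583, 0.0055]
ee_rot: [180.0, -0.0, -156.8]
contact_force: [0.5, -0.5, 0.3]
grip_width: 0.047
gripper_force: 0.0
```

Emit:
move_arm(
  moves=[
    [0, 0, -0.15, 0, -0.1],
    [0, 0, -0.4, 0, -0.1],
    [0, 0, -0.4, 0, -0.1],
    [0, 0, -0.4, 0, -0.1],
  ],
)

```text
t: 13.88
tcp_pos: [0.6351, -0.1581, 0.1055]
ee_rot: [180.0, 0.0, -156.8]
contact_force: [0.3, 0.1, -0.4]
grip_width: 0.047
gripper_force: 0.0
```

```bash
python3 - <<'E'
from plan import *; from seg import *; from workcell import optics
ci=optics.camera_info("wrist"); p,d=optics.capture("wrist")
s=monitor.get_state(); print(s['tcp_pos'],s['ee_rot'],s['grip_width'])
P=pts(d,ci); m=blob(p,'red',(190,80,330,384)); print(rect(ground(corners(m),ci,.010)),np.percentile(P[...,2][m>0],[2,10,50,90,98]).round(4))
pk=(.4052,-.230)
plan([(.52,-.20,.10,-176),(*pk,.07,169.2),(*pk,.003,169.2)])
print('place');plan([(*pk,.08,169.2),(.50,-.07,.08,180),(.5928,.0882,.08,-168.3),(.5928,.0882,.006,-168.3)],start=(*pk,.003,169.2))
E
```

```text
[ 0.6345511  -0.15807956  0.10444898] [ 1.79927870e+02 -7.82956209e-02 -1.56820038e+02] 0.047010782801368216
(array([ 635.7, -157.9]), array([39.6, 17.1]), 22.6) [0.01   0.0108 0.0116 0.0125 0.0131]
(0.52, -0.2, 0.1, -176) -> [0.4872 0.0262 0.0178] roll 0.4262 rows>= 2.0
(0.4052, -0.23, 0.07, 169.2) -> [ 0.4665 -0.0877  0.12  ] roll 0.3289 rows>= 2.0
(0.4052, -0.23, 0.003, 169.2) -> [0.    0.    0.268] roll -0.0 rows>= 1.1
place
(0.4052, -0.23, 0.08, 169.2) -> [ 0.     0.    -0.308] roll -0.0 rows>= 1.2
(0.5, -0.07, 0.08, 180) -> [-0.2526  0.6997 -0.    ] roll -0.24 rows>= 3.0
(0.5928, 0.0882, 0.08, -168.3) -> [-0.3712  0.6328 -0.    ] roll -0.26 rows>= 2.9
(0.5928, 0.0882, 0.006, -168.3) -> [-0.     0.     0.296] roll -0.0 rows>= 1.2
```

The stick is flat: its top reads 11.6 mm against 11 mm expected. Now the cooler.

Emit:
move_arm(
  moves=[
    [0.487, 0.026, 0.018, 0.426, -0.6],
    [0.487, 0.026, 0.018, 0.426, -0.6],
    [0.487, 0.026, 0.018, 0.426, -0.6],
    [0.487, 0.026, 0.018, 0.426, -0.6],
  ],
)

```text
t: 14.42
tcp_pos: [0.5206, -0.2004, 0.1004]
ee_rot: [180.0, -0.1, -176.0]
contact_force: [0.8, -0.3, 0.3]
grip_width: 0.0685
gripper_force: 0.0
```

Emit:
move_arm(
  moves=[
    [0.4665, -0.088, 0.12, 0.329, -0.6],
    [0.4665, -0.088, 0.12, 0.329, -0.6],
    [0.4665, -0.088, 0.12, 0.329, -0.6],
    [0.4665, -0.088, 0.12, 0.329, -0.6],
    [0.4665, -0.088, 0.12, 0.329, -0.6],
  ],
)

```text
t: 15.05
tcp_pos: [0.4078, -0.2303, 0.0713]
ee_rot: [-180.0, 0.1, 169.3]
contact_force: [-0.6, -0.5, -0.2]
grip_width: 0.0683
gripper_force: 0.0
```

```bash
python3 - <<'E'
from plan import *; from seg import *; from workcell import optics
ci=optics.camera_info("wrist"); p,d=optics.capture("wrist"); cv2.imwrite("pics/k1.png",p[:,:,::-1])
P=pts(d,ci); q=P[(P[...,2]>.012)&(P[...,2]<.024)&(abs(P[...,0]-.405)<.04)&(abs(P[...,1]+.23)<.04)]; print(len(q),rect(q))
s=monitor.get_state(); print(s['tcp_pos'],s['ee_rot'],s['grip_width'])
plan([(.4052,-.230,.003,169.2)])
E
```

```text
1480 (array([ 404.8, -230.3]), array([40.1, 38.5]), -10.4)
[ 0.40764091 -0.23027018  0.07121535] [-1.79996159e+02  5.75285607e-02  1.69289723e+02] 0.0683677470042826
(0.4052, -0.23, 0.003, 169.2) -> [ 0.0098 -0.0008  0.2729] roll 0.002 rows>= 1.1
```

View pics/k1.png

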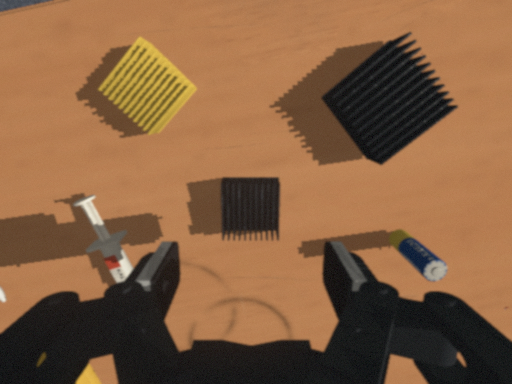

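The small black cooler (250,208) is centred and square between the fingers. The blue cell (425,255) and the syringe (105,240) are clear. Descending.

Emit:
move_arm(
  moves=[
    [0.01, 0, 0.2, 0, -0.6],
    [0.01, 0, 0.272, 0, -0.6],
    [0.01, 0, 0.272, 0, 1],
    [0.01, 0, 0.272, 0, 1],
    [0.01, 0, 0.272, 0, 1],
  ],
  squeeze=40,
)

```text
t: 15.72
tcp_pos: [0.4045, -0.23, 0.0039]
ee_rot: [180.0, 0.1, 169.2]
contact_force: [0.5, 0.4, -1.4]
grip_width: 0.0381
gripper_force: 40.6
```

Emit:
move_arm(
  moves=[
    [0, 0, 0, 0, 1],
    [0, 0, -0.1, 0, 1],
    [0, 0, -0.308, 0, 1],
    [0, 0, -0.308, 0, 1],
  ],
)

```text
t: 16.23
tcp_pos: [0.4066, -0.2309, 0.0842]
ee_rot: [-179.9, 0.5, 169.3]
contact_force: [-0.1, 0.0, -1.4]
grip_width: 0.0382
gripper_force: 40.7
```

Emit:
move_arm(
  moves=[
    [-0.2526, 0.7, 0, -0.24, 1],
    [-0.2526, 0.7, 0, -0.24, 1],
    [-0.2526, 0.7, 0, -0.24, 1],
    [-0.2526, 0.7, 0, -0.24, 1],
    [-0.2526, 0.7, 0, -0.24, 1],
  ],
)

```text
t: 16.85
tcp_pos: [0.4976, -0.0697, 0.0793]
ee_rot: [180.0, -0.1, -179.9]
contact_force: [0.1, -0.6, -1.6]
grip_width: 0.0384
gripper_force: 40.9
```

Emit:
move_arm(
  moves=[
    [-0.371, 0.633, 0, -0.26, 1],
    [-0.371, 0.633, 0, -0.26, 1],
    [-0.371, 0.633, 0, -0.26, 1],
    [-0.371, 0.633, 0, -0.26, 1],
    [-0.371, 0.633, 0, -0.26, 1],
  ],
)

```text
t: 17.48
tcp_pos: [0.5903, 0.0872, 0.0795]
ee_rot: [-180.0, -0.1, -168.3]
contact_force: [0.4, 0.1, -0.8]
grip_width: 0.0382
gripper_force: 41.0
```

```bash
python3 - <<'E'
from plan import *; from seg import *; from workcell import optics
optics.capture("wrist");optics.capture("wrist")
ci=optics.camera_info("wrist"); p,d=optics.capture("wrist"); cv2.imwrite("pics/k2.png",p[:,:,::-1])
s=monitor.get_state(); print(s['tcp_pos'],s['ee_rot'],s['grip_width'])
plan([(.5928,.0882,.0065,-168.3)])
E
```

```text
[0.59045556 0.08689201 0.08016885] [-1.79996139e+02 -1.94248242e-02 -1.68386864e+02] 0.03802929624704903
(0.5928, 0.0882, 0.0065, -168.3) -> [-0.0102  0.0032  0.2947] roll -0.0019 rows>= 1.2
```

View pics/k2.png

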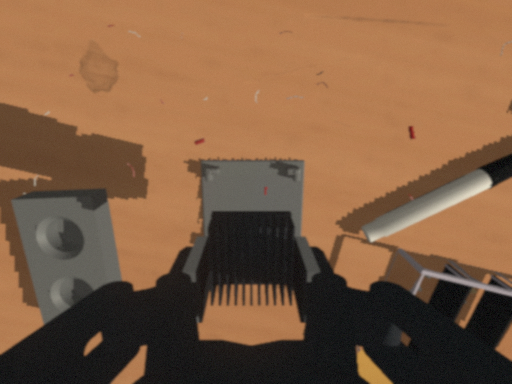

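The cooler is square over its tray (253,230). A wire rack stands to the right (about 400–512, 250–330), so I'll check how near it is and its height.

```bash
python3 - <<'E'
from seg import *
for n in('w1','w2','w3'):
    p,d,ci=pickle.load(open(n+'.pkl','rb')); P=pts(d,ci).reshape(-1,3)
    q=P[(d.ravel()>.1)&(P[:,0]>.50)&(P[:,0]<.68)&(P[:,1]>.128)&(P[:,1]<.26)&(P[:,2]>.015)&(P[:,2]<.2)]
    for x in(.5,.53,.56,.59,.62,.65):
        r=q[(q[:,0]>x)&(q[:,0]<x+.03)]
        if len(r): print(n,x,len(r),'ymin',r[:,1].min().round(3),'zmax',r[:,2].max().round(3))
E
```

```text
w1 0.5 51 ymin 0.239 zmax 0.018
w1 0.53 133 ymin 0.207 zmax 0.017
w1 0.56 113 ymin 0.174 zmax 0.018
w1 0.59 239 ymin 0.173 zmax 0.037
w1 0.62 52 ymin 0.243 zmax 0.032
w2 0.5 8 ymin 0.239 zmax 0.018
w2 0.53 152 ymin 0.208 zmax 0.018
w2 0.56 127 ymin 0.177 zmax 0.018
w2 0.59 280 ymin 0.171 zmax 0.038
w2 0.62 286 ymin 0.203 zmax 0.063
w2 0.65 1276 ymin 0.169 zmax 0.078
```

Clear: nothing nearer than y = 0.17. Lowering.

Emit:
move_arm(
  moves=[
    [-0.01, 0.003, 0.17, -0.002, 1],
    [-0.01, 0.003, 0.25, -0.002, 1],
    [-0.01, 0.003, 0.28, -0.002, 1],
    [-0.01, 0.003, 0.293, -0.002, 1],
    [-0.01, 0.003, 0.295, -0.002, 1],
  ],
)

```text
t: 18.25
tcp_pos: [0.5939, 0.0896, 0.0072]
ee_rot: [180.0, 0.1, -168.2]
contact_force: [-1.1, 0.1, -1.5]
grip_width: 0.038
gripper_force: 41.0
```

Emit:
move_arm(
  moves=[
    [0, 0, 0, 0, 1],
    [0, 0, 0, 0, 1],
  ],
)

```text
t: 18.5
tcp_pos: [0.5936, 0.0899, 0.0069]
ee_rot: [180.0, 0.1, -168.2]
contact_force: [-0.5, -0.7, -1.5]
grip_width: 0.0385
gripper_force: 41.0
```

Emit:
move_arm(
  moves=[
    [0, 0, 0.004, 0, 1],
    [0, 0, 0.004, 0, 1],
  ],
)

```text
t: 18.75
tcp_pos: [0.5937, 0.0898, 0.0068]
ee_rot: [-180.0, 0.1, -168.2]
contact_force: [-4.1, 0.1, 7.6]
grip_width: 0.0382
gripper_force: 41.9
```

Emit:
move_arm(
  moves=[
    [0, 0, 0, 0, 0.0],
    [0, 0, 0, 0, -0.2],
    [0, 0, 0, 0, -0.4],
    [0, 0, 0, 0, -0.4],
  ],
)

```text
t: 19.25
tcp_pos: [0.5933, 0.0897, 0.0051]
ee_rot: [-180.0, -0.0, -168.2]
contact_force: [-0.5, -0.2, -0.2]
grip_width: 0.0598
gripper_force: 0.0
```

Emit:
move_arm(
  moves=[
    [0, 0, -0.15, 0, -0.4],
    [0, 0, -0.4, 0, -0.4],
    [0, 0, -0.4, 0, -0.4],
    [0, 0, -0.4, 0, -0.4],
  ],
)

```text
t: 19.75
tcp_pos: [0.5931, 0.0898, 0.1052]
ee_rot: [180.0, 0.0, -168.2]
contact_force: [0.3, 0.5, -0.7]
grip_width: 0.0597
gripper_force: 0.0
```

```bash
python3 - <<'E'
from plan import *; from seg import *; from workcell import optics
ci=optics.camera_info("wrist"); p,d=optics.capture("wrist")
s=monitor.get_state(); print(s['tcp_pos'],s['ee_rot'],s['grip_width'])
P=pts(d,ci); q=P[(P[...,2]>.016)&(P[...,2]<.03)&(abs(P[...,0]-.593)<.035)&(abs(P[...,1]-.088)<.035)]; print(len(q),rect(q),np.percentile(q[:,2],[5,50,95,99]))
pk=(.4135,.1572); w=(.6779,-.0287)
plan([(*pk,.10,-166),(*pk,.022,-166)])
print('place');plan([(*pk,.10,-166),(.55,.06,.10,-166),(*w,.10,-166),(*w,.027,-166)],start=(*pk,.022,-166))
E
```

```text
[0.59258262 0.08957109 0.10427093] [ 1.79989992e+02 -1.00148477e-01 -1.68204488e+02] 0.05991863827607709
1097 (array([594.1,  90. ]), array([39.8, 38.4]), 11.9) [0.01761872 0.02164683 0.02276538 0.02313595]
(0.4135, 0.1572, 0.1, -166) -> [0.6459 0.4112 0.0171] roll -0.049 rows>= 3.1
(0.4135, 0.1572, 0.022, -166) -> [-0.     0.     0.312] roll 0.0 rows>= 1.2
place
(0.4135, 0.1572, 0.1, -166) -> [-0.     0.    -0.312] roll 0.0 rows>= 1.2
(0.55, 0.06, 0.1, -166) -> [-0.4357 -0.5093 -0.    ] roll 0.0 rows>= 2.7
(0.6779, -0.0287, 0.1, -166) -> [-0.4106 -0.468  -0.    ] roll 0.0 rows>= 2.5
(0.6779, -0.0287, 0.027, -166) -> [-0.     0.     0.292] roll 0.0 rows>= 1.2
```

The cooler is seated, with its top at about 21.5 mm and centred within 2 mm. Now cell 1.

Emit:
move_arm(
  moves=[
    [0.646, 0.411, 0.017, -0.049, 0],
    [0.646, 0.411, 0.017, -0.049, 0],
    [0.646, 0.411, 0.017, -0.049, 0],
    [0.646, 0.411, 0.017, -0.049, 0],
    [0.646, 0.411, 0.017, -0.049, 0],
  ],
)

```text
t: 20.42
tcp_pos: [0.414, 0.1572, 0.1006]
ee_rot: [-180.0, -0.0, -165.9]
contact_force: [0.8, -0.4, 0.1]
grip_width: 0.0428
gripper_force: 0.0
```

```bash
python3 - <<'E'
from plan import *; from seg import *; from workcell import optics
optics.capture("wrist");optics.capture("wrist")
ci=optics.camera_info("wrist"); p,d=optics.capture("wrist"); cv2.imwrite("pics/a1.png",p[:,:,::-1])
P=pts(d,ci); q=P[(P[...,2]>.044)&(P[...,2]<.056)&(abs(P[...,0]-.4135)<.025)&(abs(P[...,1]-.157)<.025)]; print(len(q),rect(q),cv2.minEnclosingCircle((q[:,:2]*1000).astype(np.float32)))
s=monitor.get_state(); print(s['tcp_pos'],s['ee_rot'],s['grip_width'])
plan([(.4135,.1572,.022,-166)])
E
```

```text
384 (array([413.4, 158.3]), array([14.2, 13.3]), 13.6) ((413.4375915527344, 158.36141967773438), 7.291162014007568)
[0.41502512 0.15692401 0.10063689] [-1.79972842e+02 -3.09509247e-02 -1.66052108e+02] 0.042816195107838316
(0.4135, 0.1572, 0.022, -166) -> [0.0057 0.0025 0.3145] roll -0.0012 rows>= 1.3
```

View pics/a1.png

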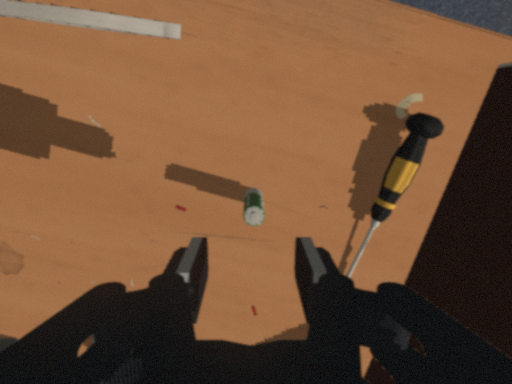

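Cell 1 (253,210) stands centred between the fingers. The PC case lies to the right, so I'll check the clearance before going down.

```bash
python3 - <<'E'
from seg import *; from workcell import optics
z=np.load("top0.npz");P=pts(z['d'],optics.camera_info("top")).reshape(-1,3)
for x in(.34,.38,.42,.46,.5):
    r=P[(P[:,0]>x)&(P[:,0]<x+.03)&(P[:,1]>.2)&(P[:,1]<.4)&(P[:,2]>.07)&(P[:,2]<.5)]
    if len(r): print(x,'ymin',np.percentile(r[:,1],1).round(3),'z',np.percentile(r[:,2],[5,50,95]).round(3))
E
```

```text
0.34 ymin 0.297 z [0.086 0.125 0.128]
0.38 ymin 0.297 z [0.08  0.125 0.131]
0.42 ymin 0.296 z [0.075 0.124 0.131]
0.46 ymin 0.296 z [0.084 0.124 0.131]
0.5 ymin 0.296 z [0.084 0.124 0.127]
```

Emit:
move_arm(
  moves=[
    [0.005, 0.004, 0.2, 0, 0],
    [0.005, 0.004, 0.313, 0, 0],
    [0.005, 0.004, 0.313, 0, 0],
    [0.005, 0.004, 0.313, 0, 1],
    [0.005, 0.004, 0.313, 0, 1],
  ],
  squeeze=40,
)

```text
t: 21.2
tcp_pos: [0.414, 0.1585, 0.0242]
ee_rot: [179.9, 0.2, -166.0]
contact_force: [-0.1, 0.7, 0.4]
grip_width: 0.0139
gripper_force: 38.9
```

Emit:
move_arm(
  moves=[
    [0, 0, 0, 0, 1],
    [0, 0, 0, 0, 1],
    [0, 0, -0.1, 0, 1],
    [0, 0, -0.312, 0, 1],
    [0, 0, -0.312, 0, 1],
  ],
)

```text
t: 21.82
tcp_pos: [0.4151, 0.1596, 0.1047]
ee_rot: [179.8, 0.5, -165.9]
contact_force: [-0.4, -0.2, -0.6]
grip_width: 0.0136
gripper_force: 39.0
```

Emit:
move_arm(
  moves=[
    [-0.436, -0.509, 0, 0, 1],
    [-0.436, -0.509, 0, 0, 1],
    [-0.436, -0.509, 0, 0, 1],
    [-0.436, -0.509, 0, 0, 1],
    [-0.436, -0.509, 0, 0, 1],
  ],
)

```text
t: 22.45
tcp_pos: [0.5485, 0.0608, 0.0999]
ee_rot: [180.0, -0.1, -166.0]
contact_force: [-0.7, -0.0, -0.3]
grip_width: 0.0134
gripper_force: 39.1
```

Emit:
move_arm(
  moves=[
    [-0.411, -0.468, 0, 0, 1],
    [-0.411, -0.468, 0, 0, 1],
    [-0.411, -0.468, 0, 0, 1],
    [-0.411, -0.468, 0, 0, 1],
    [-0.411, -0.468, 0, 0, 1],
  ],
)

```text
t: 23.08
tcp_pos: [0.6764, -0.0266, 0.1007]
ee_rot: [180.0, -0.0, -165.9]
contact_force: [0.3, 0.0, 0.3]
grip_width: 0.0131
gripper_force: 39.2
```

```bash
python3 - <<'E'
from plan import *; from seg import *; from workcell import optics
optics.capture("wrist");optics.capture("wrist");optics.capture("wrist")
ci=optics.camera_info("wrist"); p,d=optics.capture("wrist"); cv2.imwrite("pics/a2.png",p[:,:,::-1])
s=monitor.get_state(); t=s['tcp_pos']; print(t,s['ee_rot'],s['grip_width'])
P=pts(d,ci); q=P[(P[...,2]>t[2]+.018)&(P[...,2]<t[2]+.034)&(np.hypot(P[...,0]-t[0],P[...,1]-t[1])<.012)]; print('cell top',len(q),rect(q))
plan([(.6779,-.0287,.05,-166),(.6779,-.0287,.0275,-166)])
E
```

```text
[ 0.67678673 -0.02676541  0.10140414] [ 1.79994970e+02  2.87769856e-02 -1.65905268e+02] 0.01338898699396138
cell top 1151 (array([676.7, -26.5]), array([20.1, 13.5]), 14.1)
(0.6779, -0.0287, 0.05, -166) -> [-0.0024 -0.0086  0.2056] roll 0.0021 rows>= 0.8
(0.6779, -0.0287, 0.0275, -166) -> [-0.    0.    0.09] roll 0.0 rows>= 0.4
```

View pics/a2.png

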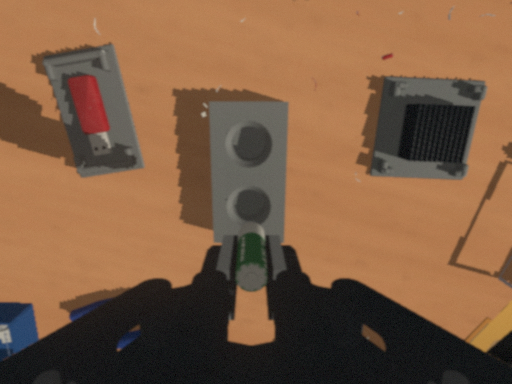

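The cell (252,258) is upright and in line with the wells (250,143) and (250,205). The heatsink and stick trays hold their parts. Lowering into the far well.

Emit:
move_arm(
  moves=[
    [-0.003, -0.008, 0.15, 0.002, 1],
    [-0.003, -0.008, 0.205, 0.002, 1],
    [-0.003, -0.008, 0.24, 0.002, 1],
    [-0.003, -0.008, 0.27, 0.002, 1],
    [-0.003, -0.008, 0.285, 0.002, 1],
  ],
)

```text
t: 23.9
tcp_pos: [0.6788, -0.0295, 0.0298]
ee_rot: [-180.0, 0.0, -166.1]
contact_force: [-0.2, -1.0, 0.7]
grip_width: 0.0136
gripper_force: 39.2
```

Emit:
move_arm(
  moves=[
    [0, 0, 0.006, 0, 1],
    [0, 0, 0.006, 0, 1],
    [0, 0, 0.01, 0, 1],
    [0, 0, 0.01, 0, 1],
  ],
)

```text
t: 24.4
tcp_pos: [0.679, -0.0296, 0.0282]
ee_rot: [-180.0, 0.1, -166.1]
contact_force: [-1.5, -0.6, 5.3]
grip_width: 0.0137
gripper_force: 39.5
```

The cell has bottomed out at the expected height, so I'll release.

Emit:
move_arm(
  moves=[
    [0, 0, 0, 0, 0.5],
    [0, 0, 0, 0, 0.3],
    [0, 0, 0, 0, 0],
    [0, 0, 0, 0, 0],
  ],
)

```text
t: 24.9
tcp_pos: [0.6785, -0.0296, 0.0268]
ee_rot: [180.0, -0.0, -166.1]
contact_force: [-0.5, 0.9, -0.4]
grip_width: 0.0427
gripper_force: 0.0
```

Emit:
move_arm(
  moves=[
    [0, 0, -0.1, 0, 0],
    [0, 0, -0.35, 0, 0],
    [0, 0, -0.35, 0, 0],
    [0, 0, -0.35, 0, 0],
  ],
)

```text
t: 25.4
tcp_pos: [0.6785, -0.0294, 0.1147]
ee_rot: [180.0, 0.0, -166.1]
contact_force: [-0.5, 0.8, -0.5]
grip_width: 0.0423
gripper_force: 0.0
```

```bash
python3 - <<'E'
from plan import *; from seg import *; from workcell import optics
ci=optics.camera_info("wrist"); p,d=optics.capture("wrist")
s=monitor.get_state(); t=s['tcp_pos']; print(t,s['ee_rot'],s['grip_width'])
P=pts(d,ci); q=P[(P[...,2]>.04)&(P[...,2]<.06)&(np.hypot(P[...,0]-.678,P[...,1]+.0287)<.03)]; print('cell',len(q),rect(q),np.percentile(q[:,2],[50,95]))
pk=(.4503,-.1283); w=(.6333,-.0399)
plan([(.56,-.08,.11,-166),(*pk,.10,-166),(*pk,.022,-166)])
print('place');plan([(*pk,.10,-166),(*w,.10,-166),(*w,.0275,-166)],start=(*pk,.022,-166))
E
```

```text
[ 0.67798593 -0.02947281  0.11365192] [ 1.79964424e+02 -7.51428089e-02 -1.66083446e+02] 0.04259463149967138
cell 413 (array([678.4, -29.5]), array([14.4, 14. ]), 31.0) [0.05291801 0.05470002]
(0.56, -0.08, 0.11, -166) -> [ 0.5067 -0.0827  0.0146] roll -0.0019 rows>= 2.1
(0.4503, -0.1283, 0.1, -166) -> [ 0.4725 -0.0813  0.04  ] roll 0.0 rows>= 1.9
(0.4503, -0.1283, 0.022, -166) -> [-0.     0.     0.312] roll 0.0 rows>= 1.2
place
(0.4503, -0.1283, 0.1, -166) -> [-0.     0.    -0.312] roll 0.0 rows>= 1.2
(0.6333, -0.0399, 0.1, -166) -> [-0.7958  0.166  -0.    ] roll 0.0 rows>= 3.3
(0.6333, -0.0399, 0.0275, -166) -> [-0.    0.    0.29] roll 0.0 rows>= 1.2
```

Cell 1 is seated, with its top at about 54 mm. Now cell 2.

Emit:
move_arm(
  moves=[
    [0.507, -0.083, 0.015, 0, 0],
    [0.507, -0.083, 0.015, 0, 0],
    [0.507, -0.083, 0.015, 0, 0],
    [0.507, -0.083, 0.015, 0, 0],
  ],
)

```text
t: 25.95
tcp_pos: [0.5603, -0.0804, 0.1105]
ee_rot: [-180.0, -0.0, -166.1]
contact_force: [0.5, 0.1, -0.1]
grip_width: 0.0429
gripper_force: 0.0
```

Emit:
move_arm(
  moves=[
    [0.4725, -0.081, 0.04, 0, 0],
    [0.4725, -0.081, 0.04, 0, 0],
    [0.4725, -0.081, 0.04, 0, 0],
    [0.4725, -0.081, 0.04, 0, 0],
  ],
)

```text
t: 26.45
tcp_pos: [0.4524, -0.1281, 0.1011]
ee_rot: [-180.0, 0.1, -166.1]
contact_force: [0.6, 1.1, -0.6]
grip_width: 0.0432
gripper_force: 0.0
```

```bash
python3 - <<'E'
from plan import *; from seg import *; from workcell import optics
optics.capture("wrist");optics.capture("wrist");optics.capture("wrist")
ci=optics.camera_info("wrist"); p,d=optics.capture("wrist")
P=pts(d,ci); q=P[(P[...,2]>.044)&(P[...,2]<.056)&(np.hypot(P[...,0]-.4503,P[...,1]+.128)<.025)]; print(len(q),rect(q))
s=monitor.get_state(); print(s['tcp_pos'],s['ee_rot'],s['grip_width'])
plan([(.4503,-.1283,.022,-166)])
E
```

```text
393 (array([ 450. , -128.2]), array([14.1, 14. ]), 65.0)
[ 0.4520577  -0.12785545  0.10070788] [-1.79994426e+02  1.78271103e-02 -1.66028672e+02] 0.042783226787986774
(0.4503, -0.1283, 0.022, -166) -> [ 0.0073 -0.      0.3148] roll -0.0006 rows>= 1.3
```

Emit:
move_arm(
  moves=[
    [0.007, 0, 0.2, 0, 0],
    [0.007, 0, 0.313, 0, 0],
    [0.007, 0, 0.313, 0, 0],
    [0.007, 0, 0.313, 0, 1],
    [0.007, 0, 0.313, 0, 1],
  ],
  squeeze=40,
)

```text
t: 27.28
tcp_pos: [0.4506, -0.1287, 0.0241]
ee_rot: [-179.9, 0.2, -166.0]
contact_force: [0.3, -0.7, 1.2]
grip_width: 0.0137
gripper_force: 38.9
```

Emit:
move_arm(
  moves=[
    [0, 0, 0, 0, 1],
    [0, 0, 0, 0, 1],
    [0, 0, -0.1, 0, 1],
    [0, 0, -0.312, 0, 1],
    [0, 0, -0.312, 0, 1],
  ],
)

```text
t: 27.9
tcp_pos: [0.452, -0.129, 0.1047]
ee_rot: [-179.8, 0.5, -166.0]
contact_force: [0.3, -0.0, -0.1]
grip_width: 0.013
gripper_force: 39.0
```

Emit:
move_arm(
  moves=[
    [-0.796, 0.166, 0, 0, 1],
    [-0.796, 0.166, 0, 0, 1],
    [-0.796, 0.166, 0, 0, 1],
    [-0.796, 0.166, 0, 0, 1],
    [-0.796, 0.166, 0, 0, 1],
  ],
)

```text
t: 28.52
tcp_pos: [0.6323, -0.0399, 0.0988]
ee_rot: [180.0, -0.1, -166.0]
contact_force: [-0.2, 0.6, -0.2]
grip_width: 0.0133
gripper_force: 39.0
```

```bash
python3 - <<'E'
from plan import *; from seg import *; from workcell import optics
optics.capture("wrist");optics.capture("wrist");optics.capture("wrist")
ci=optics.camera_info("wrist"); p,d=optics.capture("wrist"); cv2.imwrite("pics/b2.png",p[:,:,::-1])
s=monitor.get_state(); t=s['tcp_pos']; print(t,s['ee_rot'],s['grip_width'])
P=pts(d,ci); q=P[(P[...,2]>t[2]+.018)&(P[...,2]<t[2]+.034)&(np.hypot(P[...,0]-t[0],P[...,1]-t[1])<.012)]; print('cell top',len(q),rect(q))
plan([(.6333,-.0399,.05,-166),(.6333,-.0399,.0275,-166)])
E
```

```text
[ 0.63134842 -0.04101961  0.10063727] [ 1.79989573e+02 -1.64717826e-02 -1.66104370e+02] 0.01359355879467001
cell top 1140 (array([631.2, -40.8]), array([20.1, 13.5]), 14.0)
(0.6333, -0.0399, 0.05, -166) -> [-0.0087  0.0025  0.2025] roll -0.0023 rows>= 0.8
(0.6333, -0.0399, 0.0275, -166) -> [-0.    0.    0.09] roll 0.0 rows>= 0.4
```

View pics/b2.png

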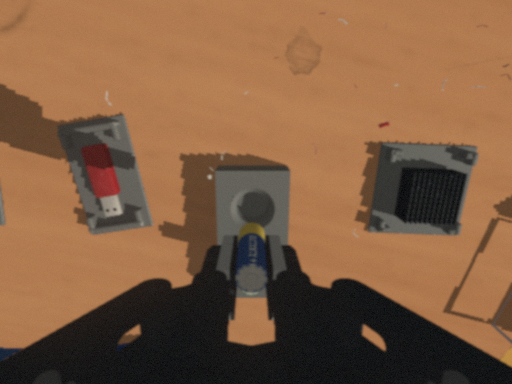

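The blue cell (252,258) is upright above the block, with the near well at (252,207) in view. Lowering.

Emit:
move_arm(
  moves=[
    [-0.009, 0.002, 0.15, 0, 1],
    [-0.009, 0.002, 0.205, 0, 1],
    [-0.009, 0.002, 0.24, 0, 1],
    [-0.009, 0.002, 0.27, 0, 1],
    [-0.009, 0.002, 0.284, 0, 1],
  ],
)

```text
t: 29.35
tcp_pos: [0.6345, -0.0396, 0.0298]
ee_rot: [-180.0, 0.0, -166.1]
contact_force: [0.1, 0.6, 0.5]
grip_width: 0.0132
gripper_force: 39.0
```

Emit:
move_arm(
  moves=[
    [0, 0, 0.006, 0, 1],
    [0, 0, 0.006, 0, 1],
    [0, 0, 0.01, 0, 1],
    [0, 0, 0.01, 0, 1],
  ],
)

```text
t: 29.85
tcp_pos: [0.6347, -0.0395, 0.0281]
ee_rot: [-180.0, 0.1, -166.1]
contact_force: [-1.9, 1.3, 5.9]
grip_width: 0.0135
gripper_force: 39.4
```

Emit:
move_arm(
  moves=[
    [0, 0, 0, 0, 0.5],
    [0, 0, 0, 0, 0.3],
    [0, 0, 0, 0, 0],
    [0, 0, 0, 0, 0],
  ],
)

```text
t: 30.35
tcp_pos: [0.6342, -0.0395, 0.0268]
ee_rot: [180.0, -0.0, -166.1]
contact_force: [0.2, -0.8, -0.2]
grip_width: 0.0428
gripper_force: 0.0
```

Emit:
move_arm(
  moves=[
    [0, 0, -0.1, 0, 0],
    [0, 0, -0.35, 0, 0],
    [0, 0, -0.8, 0, 0],
    [0, 0, -0.8, 0, 0],
    [0, 0, -0.8, 0, 0],
  ],
)

```text
t: 30.98
tcp_pos: [0.6365, -0.0397, 0.2326]
ee_rot: [-179.9, 0.6, -166.1]
contact_force: [0.1, 0.4, -1.2]
grip_width: 0.0425
gripper_force: 0.0
```

Emit:
move_arm(
  moves=[
    [0.4, -0.3, 0, 0, 0],
    [0.4, -0.3, 0, 0, 0],
    [0.4, -0.3, 0, 0, 0],
    [0.4, -0.3, 0, 0, 0],
  ],
)

```text
t: 31.48
tcp_pos: [0.555, -0.1364, 0.2265]
ee_rot: [180.0, -0.0, -166.1]
contact_force: [1.1, 0.1, -0.2]
grip_width: 0.0426
gripper_force: 0.0
```

```bash
python3 - <<'E'
from plan import *; from seg import *; from workcell import optics
ci=optics.camera_info("top"); p,d=optics.capture("top"); cv2.imwrite("pics/fin.png",cv2.resize(p[90:190,160:360,::-1],None,fx=4,fy=4))
P=pts(d,ci)
ci=optics.camera_info("wrist"); p,d=optics.capture("wrist"); cv2.imwrite("pics/fin2.png",p[:,:,::-1]); P2=pts(d,ci)
for n,w in(('c1',(.678,-.029)),('c2',(.634,-.0395))):
    for Q in(P,P2):
        q=Q[(Q[...,2]>.04)&(Q[...,2]<.07)&(np.hypot(Q[...,0]-w[0],Q[...,1]-w[1])<.02)]
        if len(q)>8: print(n,len(q),rect(q),np.percentile(q[:,2],50).round(4))
print(monitor.get_state()['tcp_pos'])
E
```

```text
c1 29 (array([677.6, -32.9]), array([14.9, 11. ]), -1.1) 0.0508
c2 28 (array([633.5, -42.5]), array([14., 11.]), -1.2) 0.0513
[ 0.55561733 -0.13571388  0.22634513]
```

View pics/fin2.png

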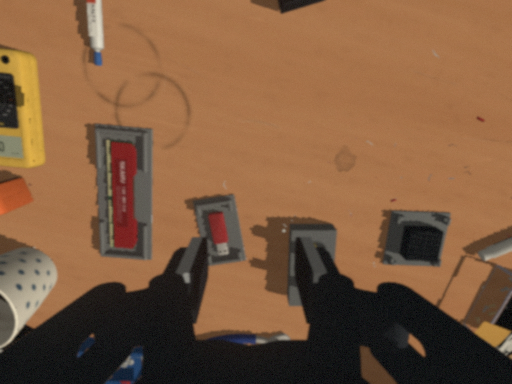

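The module (123,195), stick (218,232) and heatsink (416,242) are all flat in their trays. The top camera shows both cells upright in their wells at equal height. Handing in.

```bash
python3 -c "
from workcell import bot
print(bot.hand_in())"
```

```text
the job is handed in; nothing more can be done
None
```

The job is handed in at about 32 s of the 115 s allowed: the memory module, USB stick and small black heatsink lie flat in their trays, and both AA cells stand upright in the holder, one in each well.

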